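Click the salt grinder's collar round to the yellow dot

ROBOT

A 6-joint arm with a two-finger parallel gripper is mounted at the origin on the work surface. World frame = base frame: x ahead of the robot, y to its left, z up, the work surface at z = 0. Lengths are in m, angles in degrees, forces in N, time in s.
With the tool pointing down it reaches from about 0.425 to 0.925 m from the base axis. Payload 12.5 kg.
Tool frame: the origin (TCP) lies midway between the tips of the shut fingers; the grasp point (between the pads) lies 19 mm behind it; z points along the fingers, y is the line along which they close (so a half turn about z gives the same grasp; the last joint's range is limited). The gripper opens to 85 mm and grips with 20 to 120 N. Pads are 22 mm wide; open, the fingers measure 114 mm over their backs; the gripper's body (76 mm by 85 mm) begins 54 mm behind the grasp point. The pads swing forward as they close: fully open they stand 13 mm farther back than shut.
Start: joints at [64.996, 28.126, 89.318, -0, 62.55, -6.05], TCP at [0.203, 0.591, 0.201] pointing down, gripper open.
Joint ranges: [-177.58, 177.58], [-47.91, 125.51], [2.72, 160], [-65.01, 245.01], [3.68, 167.84], [-153.87, 153.87]. Speed limits (degrees/s): [127.2, 127.2, 159.86, 180, 180, 180].

INTERFACE

Orientations are given as [roll, pitch, yaw] about the fixed x, y, z axes, in that order (R = Rz(yaw) Ry(pitch) Rx(roll)).
In Python, from bench import ctrl gives the robot as it stands.
- The arm moves only by the tool carry_out, never from a script. Its argument "steps" is text: rows parted by semicolons, each of 7 numbers parted by spaces: the shift along the tool's x, y, z in mm, then the turn, a rotation vector about the tool's x, y, z in rad, then the finger opening in mm, from 0 to 85.4. A call has 1 to 8 rows; each row shifts and turns the commanded pose from where the row before left it, along the tool's axes as they then stand; what a row does not reach is not made up. A row lasts 1/10 s, in which the tool goes at most 50 mm and 8.59 degrees, less where a joint would pass 70% of its speed; a pose out of reach is approached as far as the arm can. A call is refused whole if a number of a shift passes 50 or a number of a turn 0.15, either way. A call with a gripper value outside its range is refused whole. The fingers move at their own pace and stop on an object; "force" is the grip in N (left out, the last holds). Time passes only in rows, so rows that do not move let the fingers close. It gives the time, the measured TCP pose, the force, the opening and the grip force at its end, in the units of the state.
- ctrl.get_state(): the state, without advancing time (a new reading comes with each control period).
- ctrl.grab_frame(name): name is "scene" or "top" or "wrist"; returns the picture (480x640x3 uint8, blue, green, red); there is no depth.
- ctrl.calibration(name): a dict with "fovy" (degrees; the focal length in pixels is half the picture's height over the tangent of half this angle, whatever the lens; pixels are square), "cx", "cy" (the principal point, pixels), "k1" (the pictures are not rectified: a ray, as slopes to the right and down, at radius r is drawn at 1 + k1 r^2 times it, then the intrinsics apply), "origin" and "rotation" of the camera in the world. Camera axes: x right, y up, looking along -z (the intrinsics and any distortion apply to the point x, -y, -z); pixel columns grow to the right and rows downward; lengths in m; the calibration is good to about 2 mm. A picture is of the moment at which its call begins: read the wrist's pose just before it. calibration takes no time and is no camera call; for the wrist camera it gives the pose at the moment of the call.
- ctrl.hand_in(): hands the job in; it is judged then, once.
The state is a dict: "clock": time; "qpos": joint angles; "joint_velocities": joint speeds; "joint_torque": joint torques, N m; "tcp_pos": TCP position; "ee_rot": TCP orientation; "ft_force": force on the tool from outside, world axes, zero at the start; "ft_torque": the same for the moment, N m; "grip_width": finger opening in m; "gripper_force": force on a finger pad.
Only numpy, scipy, OpenCV 4.12 (cv2) and the standard library are available. Lean on these libraries where they do the work, as an engineer would, in place of code of your own. Each camera call takes 0.05 s, during which the arm holds its last target. There are 200 camera calls.

TASK

Set the salt grinder on the red tray to the marked grind: lay a fingertip on its knurled aluminium collar and turn it counter-clockwise (seen from above) by friction until it clicks in with its white line at the yellow dot, without running on past that click. Do not grip or straddle the collar or lift the grinder: leave it standing in its dock, and leave the sugar bowl, shakers, jar and everything else where they stand.

Things in the scene. Friction and masses are not known exactly. Their poses are not given: they have to be found in the camera images.
- grinder: Squat wooden salt grinder, about 1 kg, loose. Square foot 84 x 84 x 16 mm, held with 1.5 mm play in a rubber dock (104 mm square, walls 14 mm above the foot's underside) fixed on the tray, so it cannot spin. On top a dark steel scale disc 100 mm across, its top 56 mm above the origin, then the collar. Origin: centre of the underside, 9 mm above the work surface; z up; +x points to the yellow dot.
- collar (a joint): Collar angle (rad) about the vertical, growing counter-clockwise from above; 0 = white line at the yellow dot. Detents every 0.524 rad: it rests near -1.05, -0.52, 0, 0.52 and, let go within 0.2 rad of a detent, snaps in by itself. It starts one or two clicks short of the dot (about -0.52 or -1.05). 0.03 N m gets it over a click; stops at -1.9 and 1.9.
- collar_top (a point): Centre of the collar's flat top, on its axis, 88 mm above the work surface; x along the white line. The collar is a rigid disc 73 mm across, 22 mm high, with ribbed aluminium rim and black rubber top. A fingertip pressed down on the top with 7 to 20 N (it slips under lighter touch), 24 mm from the axis, carries it round when moved in an arc about the axis.
- pointer (a point): Outer end of the white line on the collar's top, 35.5 mm from the axis; the line is 30 mm long and 4 mm wide.
- yellow_dot (a point): Yellow dot, 12 mm across, on the scale disc that sticks out under the collar, 43 mm from the axis and 23 mm below the collar's top; the other click places have small grey dots.
- sugar_bowl: White ceramic sugar bowl with blue clipped lid, 78 mm across, 86 mm high, loose on the tray. Origin: centre of its underside. Leave alone.
- shaker_a: Aluminium shaker, 48 mm across, 82 mm high, loose on the tray; origin at the underside. Leave alone.
- shaker_b: Second such shaker, 48 mm across, 82 mm high, loose on the tray; origin at the underside. Leave alone.
- cinnamon_jar: Amber glass jar with wooden cap, 54 mm across, 95 mm high, loose on the tray; origin at the underside. Leave alone.
- mug: Blue mug, 80 mm across, 90 mm high, right of the tray, loose; origin at the underside. Leave alone.
- spoon: Spoon lying on the surface left of the tray, loose. Leave alone.
- egg_timer: Yellow egg timer, 64 mm across, 56 mm high, left of the tray, loose; origin at the underside. Leave alone.
- tray: Red metal tray 360 x 480 mm, rim 24 mm high, floor 5 mm, fixed; origin: centre of its underside, the 480 mm side along y. The dock with the grinder stands near its middle, two small things near each short end, none over 102 mm above the work surface.
Not all that is in view belongs to the job. Leave any green look-alike of the grinder alone.

How it is judged:
By the outcome, as a careful person would: the job done as asked, in the order asked, and still so for the second after the job is handed in, with the robot touching nothing.
It also fails if it takes over 32 s, if anything falls off the work surface, if the arm or the gripper's body presses on something with over 40 N, if the wrist force passes 120 N, or if a joint passes its speed limit or range.

## Working session

There is one attempt and no reset: what is moved stays moved. The work goes in short steps, Python scripts to look and compute and a tool call to move; the robot and the scene stay as the last step left them, time stands still between calls to the robot, and variables do not carry over. Pictures are saved under pics/ and viewed, at most 10 in all, crops included, and the job is handed in when it is done.

Besides the shell and the picture viewer there is one more tool, called after ">>>" as a command line: name --argument value ..., lists and objects as JSON in quotes. carry_out: Moves the arm, as the interface text tells. Its arguments: {"type":"object","properties":{"steps":{"type":"string"},"force":{"type":"number"}},"required":["steps"]}

```bash
mkdir -p pics; cat > h.py <<'E'
import numpy as np, cv2
from bench import ctrl
def ray(name,u,v,cal=None):
    c=cal or ctrl.calibration(name); f=240/np.tan(np.radians(c["fovy"])/2)
    p=np.array([(u-c["cx"])/f,(v-c["cy"])/f]); q=p.copy()
    for _ in range(30): q=p/(1+c["k1"]*(q@q))
    d=np.array(c["rotation"])@np.array([q[0],-q[1],-1]); return np.array(c["origin"]),d
def onplane(name,u,v,z,cal=None):
    o,d=ray(name,u,v,cal); return o+d*(z-o[2])/d[2]
E
python3 - <<'E'
from h import *
for n in("top","scene"):
    im=ctrl.grab_frame(n); cv2.imwrite(f"pics/{n}0.png",im); c=ctrl.calibration(n); print(n,c)
s=ctrl.get_state(); print(s)
E
```

```text
top {'fovy': 55.820746270218685, 'cx': 322.8644235480237, 'cy': 241.74646117267352, 'k1': -0.011962623499657156, 'origin': array([ 0.30901406, -0.00552533,  1.38478659]), 'rotation': array([ 12.00251471,   0.31375079, -88.78212336])}
scene {'fovy': 55.07136781295695, 'cx': 318.1668352459601, 'cy': 246.75389583214178, 'k1': -0.025686779368161, 'origin': array([1.23933802, 0.81061228, 0.83159905]), 'rotation': array([ 55.13033928,   1.01749598, 140.32484498])}
{'clock': 0.1, 'qpos': array([ 6.49966702e+01,  2.81609577e+01,  8.93457209e+01, -9.30926664e-04,
        6.25482012e+01, -6.04966001e+00]), 'joint_velocities': array([-0.02855364, -0.17516358, -0.02535205, -0.03074664,  0.00819023,
       -0.05505063]), 'joint_torque': array([ 2.11182007e-03, -6.19443226e+01, -2.62022889e+01, -1.10733884e-04,
        2.88529904e-03, -6.86990006e-06]), 'tcp_pos': array([0.20288535, 0.59092656, 0.20068881]), 'ee_rot': array([-1.79945339e+02, -4.96271860e-03,  1.61046757e+02]), 'ft_force': array([0.3162245 , 0.32343226, 0.12647277]), 'ft_torque': array([0.00071996, 0.01787422, 0.02450319]), 'gripper_force': 0.0, 'grip_width': 0.08525174330633249}
```

View pics/top0.png

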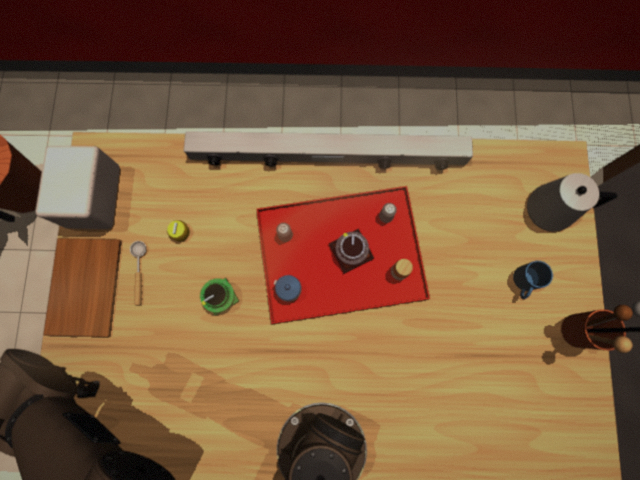

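View pics/scene0.png

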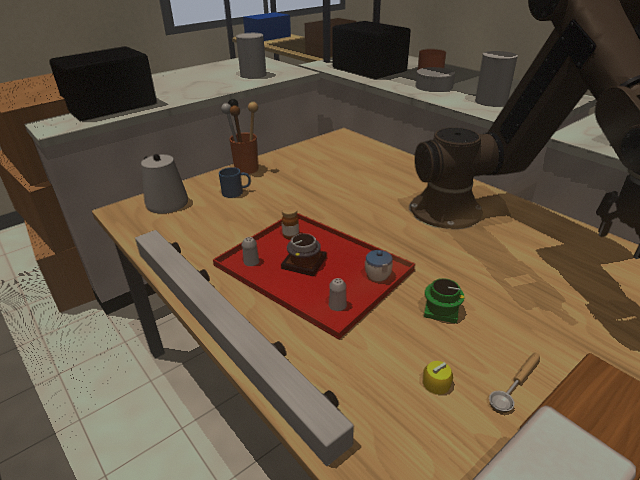

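The grinder stands on the red tray at top (352,247) and scene (303,250). The possible mix-ups in the top view are the green look-alike at (217,296), off the tray and rejected, the egg timer at (178,231) and the sugar bowl at (288,289). I choose the aluminium-collared one on the tray. The calibration rotation is given as roll, pitch and yaw, so I fix the helper for that and take a close crop.

```bash
sed -i 's/np.array(c\["rotation"\])@/Rotation.from_euler("xyz",c["rotation"],degrees=True).as_matrix()@/; 1a from scipy.spatial.transform import Rotation' h.py
python3 - <<'E'
from h import *
a=cv2.imread("pics/top0.png"); b=cv2.imread("pics/scene0.png")
A=cv2.resize(a[217:277,322:382],(400,400),interpolation=cv2.INTER_CUBIC); B=cv2.resize(b[220:280,273:333],(400,400),interpolation=cv2.INTER_CUBIC)
cv2.imwrite("pics/crop0.png",np.hstack([A,B]))
print(onplane("top",352,247,.088),onplane("scene",303,241,.088))
E
```

```text
[ 0.57054384 -0.07790238  0.088     ] [ 0.58251673 -0.07036062  0.088     ]
```

View pics/crop0.png

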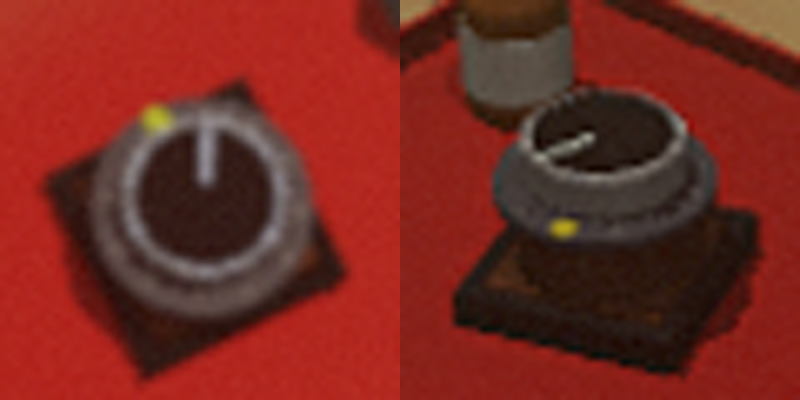

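The left crop (top view) shows the yellow dot at about (345.5,234.7), the collar centre at (352.7,246.5) and the line end at (353,235.3). The grinder is confirmed, with the line clockwise of the dot. Next I compute the position, the angles and where the neighbours stand.

```bash
python3 - <<'E'
from h import *
k=400/60
t=lambda x,y:(322+x/k-.5,217+y/k-.5); s=lambda x,y:(273+(x-400)/k-.5,220+y/k-.5)
C=onplane("top",*t(205,197),.088);P=onplane("top",*t(207,122),.088);D=onplane("top",*t(157,118),.065)
C2=onplane("scene",*s(604,136),.088);D2=onplane("scene",*s(564,228),.065);P2=onplane("scene",*s(538,158),.088)
for c,p,d in((C,P,D),(C2,P2,D2)):
    a=lambda q:np.degrees(np.arctan2(*(q-c)[1::-1]))
    print(c,np.hypot(*(p-c)[:2]),np.hypot(*(d-c)[:2]),a(p),a(d),a(p)-a(d))
for n,u,v,z in(("jar",403,268,.095),("shB",389,211,.08),("shA",283,230,.08),("bowl",288,288,.08)): print(n,onplane("top",u,v,z))
print(ctrl.calibration("wrist"))
E
```

```text
[ 0.57338706 -0.07860953  0.088     ] 0.033711332189451944 0.04528244098215795 -1.050964438662317 26.900112590512318 -27.951077029174634
[ 0.57879852 -0.07463004  0.088     ] 0.032255461747662126 0.03974291058519824 -9.63307756680241 24.971469600660942 -34.60454716746335
jar [ 0.51054078 -0.22448624  0.095     ]
shB [ 0.68400411 -0.18791977  0.08      ]
shA [0.61939808 0.12633832 0.08      ]
bowl [0.44786592 0.10512658 0.08      ]
{'fovy': 61.1476149543076, 'cx': 320.2625662066925, 'cy': 242.34781183791878, 'k1': 0.007693756562437917, 'origin': array([0.13706547, 0.61446381, 0.37335152]), 'rotation': array([-1.60040682e+01,  3.75018943e-02,  7.10573746e+01])}
```

Both views put the axis near (0.576, -0.077), with the line about 30° (one click) short of the dot and the dot at about 26° in the world. The plan is to move over it with the gripper shut.

>>> carry_out --steps "-33 -30 0 0 0 0 0;-33 -30 0 0 0 0 0;-33 -30 0 0 0 0 0;-33 -30 0 0 0 0 0;-33 -30 0 0 0 0 0;-33 -30 0 0 0 0 0;-33 -30 0 0 0 0 0;-33 -30 0 0 0 0 0" --force 40

```text
clock: 0.9
tcp_pos: [0.3752, 0.2767, 0.2011]
ee_rot: [180.0, -0.0, 161.1]
ft_force: [1.5, 0.8, -0.3]
grip_width: 0.0002
gripper_force: 0.0
```

>>> carry_out --steps "-33 -30 0 0 0 0 0;-33 -30 0 0 0 0 0;-33 -30 0 0 0 0 0;-33 -30 0 0 0 0 0;-33 -30 0 0 0 0 0;-33 -30 0 0 0 0 0;-33 -30 0 0 0 0 0;0 0 0 0 0 0 0"

```text
clock: 1.7
tcp_pos: [0.5269, 0.0009, 0.2007]
ee_rot: [-180.0, 0.0, 160.8]
ft_force: [-0.4, 0.7, -0.2]
grip_width: -0.0
gripper_force: 0.0
```

```bash
python3 - <<'E'
from h import *
import json
s=ctrl.get_state(); c=ctrl.calibration("wrist"); im=ctrl.grab_frame("wrist"); cv2.imwrite("pics/w0.png",im)
json.dump({k:np.array(v).tolist() for k,v in c.items()},open("w0.json","w"))
print(s["clock"],s["tcp_pos"],s["ee_rot"],s["ft_force"],s["grip_width"],c["origin"],c["rotation"])
E
```

```text
1.7 [0.5269327  0.00085605 0.20069279] [-1.79980502e+02  3.36602009e-02  1.60820921e+02] [-0.42756303  0.74273883 -0.2290981 ] -1.541626600005536e-06 [0.46104528 0.02458808 0.37331525] [-1.60434089e+01  1.86977892e-04  7.08297216e+01]
```

View pics/w0.png

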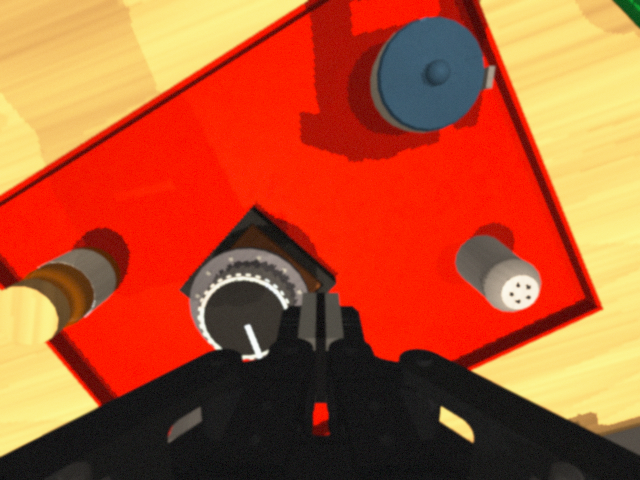

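The wrist view shows the collar's black top centred near (246,318), with the white line running from (249,325) to (259,358). The jar is at the left (50,310), a shaker is at (500,275), and the shut tips are at about (320,330). I turn these into positions.

```bash
python3 - <<'E'
from h import *
import json
c=json.load(open("w0.json")); im=cv2.imread("pics/w0.png")
g=cv2.cvtColor(im,cv2.COLOR_BGR2HSV)
roi=np.zeros(g.shape[:2],bool); roi[262:365,185:300]=1
m=(g[...,2]>170)&(g[...,1]<70)&roi
# ring pixels on upper-left arcs: cast onto top plane, fit circle robustly with white rim points
v,u=np.nonzero(m); P=np.array([onplane("wrist",a,b,.088,c)[:2] for a,b in zip(u,v)])
C=onplane("wrist",246,318,.088,c)[:2]
from scipy.optimize import least_squares
r=np.hypot(*(P-C).T); Q=P[(r>.029)&(r<.042)]
f=least_squares(lambda x:np.hypot(*(Q-x[:2]).T)-x[2],[*C,.0355],loss="soft_l1",f_scale=.001)
print("guess",C,"fit",f.x,len(Q),np.std(f.fun))
C=f.x[:2]
I=onplane("wrist",249,325,.088,c)[:2];O=onplane("wrist",258,356,.088,c)[:2]
print("line",I,O,np.hypot(*(I-C)),np.degrees(np.arctan2(*(O-I)[::-1])),np.degrees(np.arctan2(*(O-C)[::-1])))
L=P[np.hypot(*(P-C).T)<.028];w=np.linalg.svd(L-L.mean(0))[2][0] if len(L)>5 else 0;print("linefit",len(L),L.mean(0),w,np.degrees(np.arctan2(w[1],w[0])))
s=ctrl.get_state();R=Rotation.from_euler("xyz",s["ee_rot"],degrees=True).as_matrix()
for a in(-105,):
    T=np.r_[C+.024*np.array([np.cos(np.radians(a)),np.sin(np.radians(a))]),.12]
    print("target",T,"tool shift mm",R.T@(T-s["tcp_pos"])*1e3)
E
```

```text
guess [ 0.57710219 -0.0764348 ] fit [ 0.57649397 -0.0776023   0.03372267] 1039 0.0015371790642294645
line [ 0.58340492 -0.07647923] [ 0.61100316 -0.07988891] 0.007001615790399413 -7.04304270589845 -3.7909278660659655
linefit 152 [ 0.593508   -0.07838773] [ 0.99962459 -0.02739867] -1.570024469278046
target [ 0.57028231 -0.10078452  0.12      ] tool shift mm [-76.31059872 -83.1199793   80.5037341 ]
```

The axis is at (0.5767, -0.0775), and all three views agree within a few mm. I go above the contact point at -105° and then lower.

>>> carry_out --steps "-19 -21 15 0 0 0 0;-19 -21 20 0 0 0 0;-19 -21 20 0 0 0 0;-19 -20 20 0 0 0 0;0 0 20 0 0 0 0;0 0 6 0 0 0 0;0 0 2 0 0 0 0;0 0 0 0 0 0 0"

```text
clock: 2.55
tcp_pos: [0.5699, -0.0975, 0.0988]
ee_rot: [180.0, 0.0, 161.1]
ft_force: [0.1, -0.2, 0.0]
grip_width: 0.0002
gripper_force: 0.0
```

>>> carry_out --steps "0 0 2 0 0 0 0;0 0 2 0 0 0 0;0 0 1 0 0 0 0;0 0 0 0 0 0 0"

```text
clock: 2.95
tcp_pos: [0.5699, -0.0984, 0.0933]
ee_rot: [180.0, 0.0, 161.1]
ft_force: [-0.3, -0.9, -0.3]
grip_width: 0.0
gripper_force: 0.0
```

>>> carry_out --steps "-1 -2 2 0 0 0 0;0 0 1 0 0 0 0;0 0 1 0 0 0 0;0 0 0 0 0 0 0"

```text
clock: 3.35
tcp_pos: [0.5701, -0.1006, 0.089]
ee_rot: [180.0, -0.0, 161.0]
ft_force: [0.2, -1.3, -0.1]
grip_width: -0.0003
gripper_force: 0.0
```

>>> carry_out --steps "0 0 1 0 0 0 0;0 0 0 0 0 0 0"

```text
clock: 3.55
tcp_pos: [0.5702, -0.1006, 0.0881]
ee_rot: [180.0, -0.0, 161.0]
ft_force: [-0.3, -0.3, 0.5]
grip_width: -0.0001
gripper_force: 0.0
```

>>> carry_out --steps "0 0 0.5 0 0 0 0;0 0 0 0 0 0 0"

```text
clock: 3.75
tcp_pos: [0.5702, -0.1006, 0.0877]
ee_rot: [180.0, -0.0, 161.0]
ft_force: [0.3, -0.3, 0.6]
grip_width: -0.0001
gripper_force: 0.0
```

>>> carry_out --steps "0 0 0.5 0 0 0 0;0 0 0 0 0 0 0"

```text
clock: 3.95
tcp_pos: [0.5702, -0.1006, 0.0871]
ee_rot: [180.0, -0.0, 161.0]
ft_force: [0.5, -0.3, 0.6]
grip_width: 0.0003
gripper_force: 0.0
```

>>> carry_out --steps "0 0 0.5 0 0 0 0;0 0 0 0 0 0 0"

```text
clock: 4.15
tcp_pos: [0.5702, -0.1006, 0.0866]
ee_rot: [180.0, -0.0, 161.0]
ft_force: [-0.9, -0.5, 0.3]
grip_width: -0.0001
gripper_force: 0.0
```

>>> carry_out --steps "0 0 0.5 0 0 0 0;0 0 0 0 0 0 0"

```text
clock: 4.35
tcp_pos: [0.5702, -0.1006, 0.0861]
ee_rot: [180.0, -0.0, 161.1]
ft_force: [0.4, 0.3, 0.3]
grip_width: 0.0004
gripper_force: 0.0
```

```bash
python3 - <<'E'
from h import *
s=ctrl.get_state(); cv2.imwrite("pics/w1.png",ctrl.grab_frame("wrist"))
b=ctrl.grab_frame("scene"); print(s["clock"],s["ft_force"])
a=cv2.imread("pics/w1.png")
cv2.imwrite("pics/c1.png",np.hstack([cv2.resize(a,(400,300)),cv2.resize(b[190:280,243:363],(400,300),interpolation=cv2.INTER_CUBIC)]))
E
```

```text
4.35 [0.44963421 0.31254994 0.30739099]
```

View pics/c1.png

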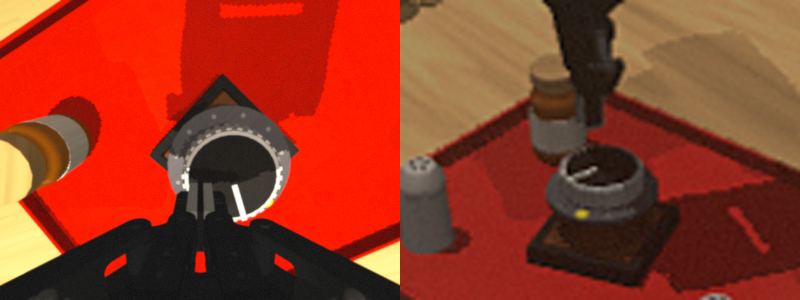

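The wrist half shows the tip over the collar near (205,185) and the line at (238,200). The scene half shows the tip's lower end at about crop (598,126), which looks short of the top. I project the TCP to compare.

```bash
python3 - <<'E'
from h import *
def proj(n,X):
    c=ctrl.calibration(n);f=240/np.tan(np.radians(c["fovy"])/2)
    p=Rotation.from_euler("xyz",c["rotation"],degrees=True).as_matrix().T@(np.array(X)-c["origin"]); q=np.array([p[0],-p[1]])/-p[2]; q=q*(1+c["k1"]*q@q)
    return q*f+[c["cx"],c["cy"]]
s=ctrl.get_state();T=s["tcp_pos"]
k=400/120
for n,X in(("TCP",T),("TCP+10",T+[0,0,.01]),("axis",[.5767,-.0775,.088]),("ctop-105",[.5702,-.1006,.088])):
    p=proj("scene",X); print(n,p,"crop",(p-[243,190])*k+[400,0],"wrist crop",proj("wrist",X)*.625)
E
```

```text
TCP [299.95426979 235.60873187] crop [589.84756596 152.02910624] wrist crop [199.06552144 178.33576968]
TCP+10 [299.81646739 232.75823532] crop [589.38822463 142.52745105] wrist crop [199.01151531 183.79515083]
axis [303.05801439 239.21575894] crop [600.19338131 164.05252982] wrist crop [232.3192932  177.49777249]
ctop-105 [299.94241776 235.0955575 ] crop [589.80805921 150.318525  ] wrist crop [199.09413136 179.24416895]
```

```bash
python3 - <<'E'
from h import *
b=ctrl.grab_frame("scene")[205:255,273:333]; a=cv2.imread("pics/w1.png")[200:380,220:480]
cv2.imwrite("pics/c2.png",np.hstack([cv2.resize(b,(400,333),interpolation=cv2.INTER_CUBIC),cv2.resize(a,(400,333))]))
E
```

```text
(no output)
```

View pics/c2.png

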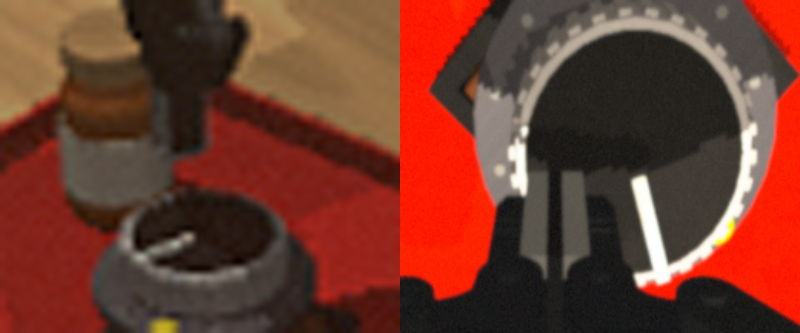

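```bash
python3 - <<'E'
from h import *
o1,d1=ray("scene",273+190/6.667,205+155/6.667)
for u,v in((545,170),(560,170)):
    o2,d2=ray("wrist",220+(u-400)*.65,200+v*.54)
    A=np.c_[d1,-d2];t=np.linalg.lstsq(A,o2-o1,rcond=None)[0];print(o1+d1*t[0],o2+d2*t[1])
s=ctrl.get_state();print(s["tcp_pos"],s["ee_rot"],s["grip_width"])
E
```

```text
[ 0.56366857 -0.10021249  0.10927451] [ 0.56350728 -0.1000189   0.10918127]
[ 0.56551801 -0.09771938  0.11125166] [ 0.56421951 -0.09618484  0.1105313 ]
[ 0.57021962 -0.10063594  0.08618524] [1.79996472e+02 2.15454454e-03 1.61047637e+02] 0.00025042767927364515
```

By triangulation the real tip bottom is at about z = 0.108, some 20 mm above the reported TCP, which is consistent with the zero contact force. I keep lowering in small steps under force watch.

>>> carry_out --steps "0 0 2 0 0 0 0;0 0 2 0 0 0 0;0 0 2 0 0 0 0;0 0 2 0 0 0 0;0 0 0 0 0 0 0"

```text
clock: 5.0
tcp_pos: [0.5701, -0.1006, 0.0778]
ee_rot: [180.0, -0.0, 161.0]
ft_force: [-0.3, -0.6, -0.5]
grip_width: -0.0
gripper_force: 0.0
```

>>> carry_out --steps "0 0 1 0 0 0 0;0 0 1 0 0 0 0;0 0 1 0 0 0 0;0 0 0 0 0 0 0"

```text
clock: 5.4
tcp_pos: [0.5701, -0.1006, 0.075]
ee_rot: [180.0, -0.0, 161.0]
ft_force: [-0.3, -0.2, 0.2]
grip_width: -0.0001
gripper_force: 0.0
```

>>> carry_out --steps "0 0 1 0 0 0 0;0 0 1 0 0 0 0;0 0 0 0 0 0 0"

```text
clock: 5.7
tcp_pos: [0.5702, -0.1006, 0.0731]
ee_rot: [180.0, -0.0, 161.0]
ft_force: [0.0, -0.1, -0.4]
grip_width: 0.0002
gripper_force: 0.0
```

>>> carry_out --steps "0 0 1 0 0 0 0;0 0 1 0 0 0 0;0 0 0 0 0 0 0"

```text
clock: 6.0
tcp_pos: [0.5701, -0.1006, 0.071]
ee_rot: [180.0, -0.0, 161.0]
ft_force: [0.2, 0.9, -0.2]
grip_width: 0.0002
gripper_force: 0.0
```

```bash
python3 - <<'E'
from h import *
s=ctrl.get_state(); print(s["tcp_pos"],s["ft_force"])
b=ctrl.grab_frame("scene")[205:255,273:333]; a=ctrl.grab_frame("wrist")[200:380,220:480]
cv2.imwrite("pics/c3.png",np.hstack([cv2.resize(b,(400,333),interpolation=cv2.INTER_CUBIC),cv2.resize(a,(400,333))]))
E
```

```text
[ 0.57014446 -0.10062689  0.07102997] [ 0.22569519  0.90645749 -0.23503647]
```

View pics/c3.png

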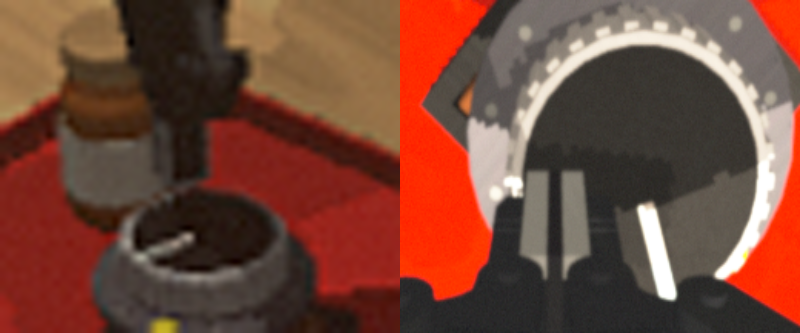

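The tip is still about 10 mm above the collar: scene crop (190,180) against a contact point near (180,200). The wrist half shows it at the right radius. Going on down.

>>> carry_out --steps "0 0 1 0 0 0 0;0 0 1 0 0 0 0;0 0 1 0 0 0 0;0 0 1 0 0 0 0;0 0 0 0 0 0 0"

```text
clock: 6.6
tcp_pos: [0.5701, -0.1006, 0.067]
ee_rot: [180.0, -0.0, 161.0]
ft_force: [-0.5, 0.0, -0.5]
grip_width: 0.0001
gripper_force: 0.0
```

>>> carry_out --steps "0 0 1 0 0 0 0;0 0 0.5 0 0 0 0;0 0 0 0 0 0 0"

```text
clock: 6.9
tcp_pos: [0.5702, -0.1006, 0.0656]
ee_rot: [180.0, -0.0, 161.0]
ft_force: [0.2, -0.8, -0.1]
grip_width: -0.0001
gripper_force: 0.0
```

>>> carry_out --steps "0 0 0.5 0 0 0 0;0 0 0.5 0 0 0 0;0 0 0 0 0 0 0"

```text
clock: 7.2
tcp_pos: [0.5702, -0.1006, 0.0646]
ee_rot: [180.0, -0.0, 161.0]
ft_force: [-0.4, 0.5, 0.2]
grip_width: -0.0002
gripper_force: 0.0
```

>>> carry_out --steps "0 0 0.5 0 0 0 0;0 0 0.5 0 0 0 0;0 0 0 0 0 0 0"

```text
clock: 7.5
tcp_pos: [0.5702, -0.1006, 0.0636]
ee_rot: [180.0, -0.0, 161.0]
ft_force: [0.0, -0.5, -0.0]
grip_width: -0.0001
gripper_force: 0.0
```

>>> carry_out --steps "0 0 0.5 0 0 0 0;0 0 0.5 0 0 0 0;0 0 0 0 0 0 0"

```text
clock: 7.8
tcp_pos: [0.5702, -0.1006, 0.0626]
ee_rot: [180.0, -0.0, 161.0]
ft_force: [-0.3, 0.5, -0.3]
grip_width: 0.0001
gripper_force: 0.0
```

>>> carry_out --steps "0 0 0.5 0 0 0 0;0 0 0 0 0 0 0"

```text
clock: 8.0
tcp_pos: [0.5702, -0.1006, 0.0621]
ee_rot: [180.0, -0.0, 161.0]
ft_force: [0.3, -0.3, -0.0]
grip_width: 0.0
gripper_force: 0.0
```

```bash
python3 - <<'E'
from h import *
b=ctrl.grab_frame("scene")
for v in range(224,244): print(v,[tuple(int(x) for x in b[v,u]) for u in (299,301,303)])
E
```

```text
224 [(14, 22, 33), (18, 25, 38), (21, 25, 36)]
225 [(19, 27, 38), (18, 25, 35), (18, 27, 33)]
226 [(9, 20, 32), (17, 25, 34), (26, 32, 46)]
227 [(18, 22, 35), (12, 18, 35), (27, 33, 47)]
228 [(13, 19, 34), (21, 26, 38), (24, 31, 45)]
229 [(13, 22, 34), (21, 24, 37), (27, 33, 45)]
230 [(11, 16, 31), (22, 28, 40), (31, 38, 38)]
231 [(9, 19, 34), (15, 20, 34), (26, 31, 34)]
232 [(13, 19, 32), (20, 25, 38), (28, 33, 37)]
233 [(10, 15, 31), (13, 19, 33), (29, 32, 39)]
234 [(20, 27, 37), (26, 33, 43), (40, 45, 52)]
235 [(52, 58, 64), (36, 41, 52), (21, 26, 39)]
236 [(30, 33, 44), (16, 22, 36), (11, 21, 34)]
237 [(12, 19, 36), (18, 26, 37), (14, 23, 37)]
238 [(21, 28, 42), (12, 19, 34), (14, 22, 35)]
239 [(16, 24, 36), (12, 20, 35), (10, 19, 36)]
240 [(42, 48, 58), (47, 52, 65), (15, 21, 34)]
241 [(127, 139, 157), (25, 32, 41), (12, 20, 34)]
242 [(67, 74, 87), (22, 25, 41), (21, 28, 41)]
243 [(17, 23, 37), (22, 31, 44), (26, 31, 45)]
```

>>> carry_out --steps "0 0 0.5 0 0 0 0;0 0 0.5 0 0 0 0;0 0 0 0 0 0 0"

```text
clock: 8.35
tcp_pos: [0.5702, -0.1006, 0.0611]
ee_rot: [180.0, -0.0, 161.0]
ft_force: [-0.1, -0.1, -0.2]
grip_width: -0.0001
gripper_force: 0.0
```

The finger's bottom is now at scene row 233–234 and the far rim at 235, so it is nearly touching.

>>> carry_out --steps "0 0 0.5 0 0 0 0;0 0 0.5 0 0 0 0;0 0 0 0 0 0 0"

```text
clock: 8.65
tcp_pos: [0.5701, -0.1006, 0.0601]
ee_rot: [180.0, -0.0, 161.0]
ft_force: [-0.6, 1.1, 0.6]
grip_width: -0.0002
gripper_force: 0.0
```

>>> carry_out --steps "0 0 0.5 0 0 0 0;0 0 0.5 0 0 0 0;0 0 0 0 0 0 0"

```text
clock: 8.95
tcp_pos: [0.5702, -0.1006, 0.0591]
ee_rot: [180.0, -0.0, 161.0]
ft_force: [-0.0, 0.4, -0.3]
grip_width: -0.0001
gripper_force: 0.0
```

```bash
python3 - <<'E'
from h import *
s=ctrl.get_state(); print(s["tcp_pos"],s["ft_force"])
b=ctrl.grab_frame("scene")[205:255,273:333]; a=ctrl.grab_frame("wrist")[200:380,220:480]
cv2.imwrite("pics/c4.png",np.hstack([cv2.resize(b,(400,333),interpolation=cv2.INTER_CUBIC),cv2.resize(a,(400,333))]))
E
```

```text
[ 0.57015896 -0.10061965  0.05910098] [-0.04316287  0.39909821 -0.33069304]
```

View pics/c4.png

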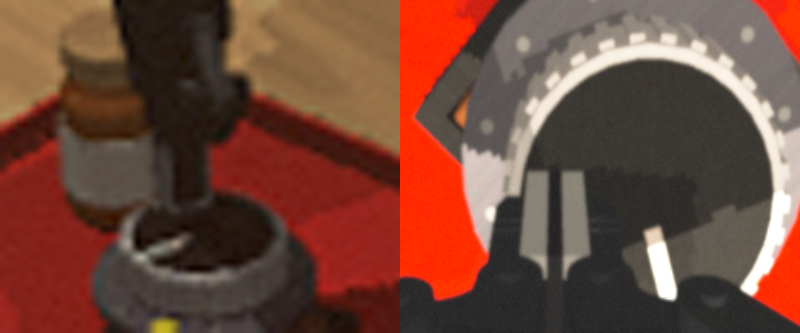

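The tip now covers the far rim at scene crop (190,205), centred about 25 mm from the axis. It is almost touching.

>>> carry_out --steps "0 0 0.5 0 0 0 0;0 0 0.5 0 0 0 0;0 0 0 0 0 0 0"

```text
clock: 9.35
tcp_pos: [0.5702, -0.1006, 0.0581]
ee_rot: [180.0, -0.0, 161.0]
ft_force: [0.9, -0.7, 0.4]
grip_width: -0.0003
gripper_force: 0.0
```

>>> carry_out --steps "0 0 0.5 0 0 0 0;0 0 0.5 0 0 0 0;0 0 0 0 0 0 0"

```text
clock: 9.65
tcp_pos: [0.5705, -0.1007, 0.0579]
ee_rot: [180.0, 0.1, 161.1]
ft_force: [-2.0, 0.9, 8.0]
grip_width: -0.0001
gripper_force: 4.0
```

>>> carry_out --steps "0 0 0.5 0 0 0 0;0 0 0.5 0 0 0 0;0 0 0 0 0 0 0"

```text
clock: 9.95
tcp_pos: [0.5709, -0.1008, 0.0579]
ee_rot: [180.0, 0.1, 161.1]
ft_force: [-3.4, 0.6, 16.8]
grip_width: -0.0
gripper_force: 8.6
```

Contact is made at 16.8 N, inside the 7–20 N band. Now a rigid arc about the axis: the tool turns with the collar, 5° per row. The axis lies at tool (2.0, 23.8) mm, so each row shifts (-2.07, 0.27) mm and turns -0.0873 rad.

>>> carry_out --steps "0 0 -0.2 0 0 0 0;-2.07 0.27 0 0 0 -0.0873 0;-2.07 0.27 0 0 0 -0.0873 0;-2.07 0.27 0 0 0 -0.0873 0;-2.07 0.27 0 0 0 -0.0873 0;0 0 0 0 0 0 0"

```text
clock: 10.55
tcp_pos: [0.5796, -0.1015, 0.0579]
ee_rot: [-180.0, 0.2, -178.8]
ft_force: [-1.8, 0.4, 14.5]
grip_width: -0.0003
gripper_force: 7.2
```

```bash
python3 - <<'E'
from h import *
s=ctrl.get_state(); c=ctrl.calibration("wrist"); im=ctrl.grab_frame("wrist"); print(s["clock"],s["tcp_pos"],s["ee_rot"],s["ft_force"],s["ft_torque"])
sc=ctrl.grab_frame("scene")[205:255,273:333]
cv2.imwrite("pics/c5.png",np.hstack([cv2.resize(sc,(400,333),interpolation=cv2.INTER_CUBIC),cv2.resize(im[200:400,220:460],(400,333))]))
E
```

```text
10.55 [ 0.57958706 -0.1014757   0.05786814] [-1.79952694e+02  1.62622748e-01 -1.78761911e+02] [-1.81485797  0.44506884 14.46645216] [-0.02252399  0.26670832  0.11905271]
```

View pics/c5.png

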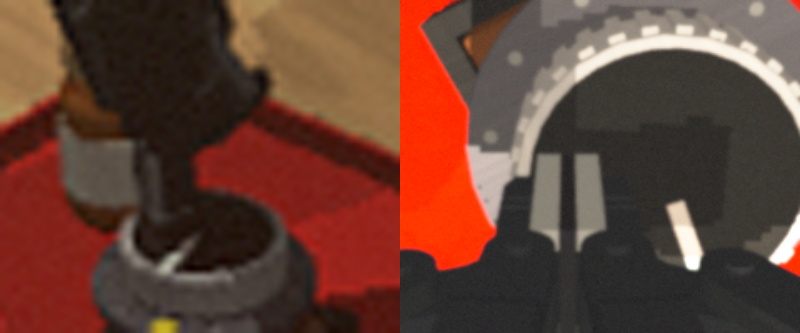

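The line has kept its place relative to the tool in the wrist view (slope unchanged) and has turned toward the dot in the scene view. So the collar followed through about 20° without slip. Now the remaining 10°, then lift off.

>>> carry_out --steps "-2.07 0.27 0 0 0 -0.0873 0;-2 0.25 0 0 0 -0.085 0;0 0 0 0 0 0 0;0 0 0 0 0 0 0"

```text
clock: 11.05
tcp_pos: [0.5833, -0.1007, 0.0579]
ee_rot: [-179.9, 0.1, -169.1]
ft_force: [-2.1, -0.3, 15.5]
grip_width: -0.0005
gripper_force: 7.1
```

>>> carry_out --steps "0 0 -1 0 0 0 0;0 0 -2 0 0 0 0;0 0 -10 0 0 0 0;0 0 -25 0 0 0 0;0 0 -40 0 0 0 0;15 -40 -20 0 0 0 0;15 -40 -10 0 0 0 0;0 0 0 0 0 0 0"

```text
clock: 11.85
tcp_pos: [0.5682, -0.1888, 0.1667]
ee_rot: [-179.9, 0.2, -169.3]
ft_force: [0.2, 1.1, 0.1]
grip_width: -0.0005
gripper_force: 0.0
```

```bash
python3 - <<'E'
from h import *
s=ctrl.get_state(); print(s["clock"],s["tcp_pos"],s["ft_force"])
sc=ctrl.grab_frame("scene"); t=ctrl.grab_frame("top")
cv2.imwrite("pics/end.png",np.hstack([cv2.resize(t[217:277,322:382],(400,400),interpolation=cv2.INTER_CUBIC),cv2.resize(sc[220:280,273:333],(400,400),interpolation=cv2.INTER_CUBIC)]))
E
```

```text
11.85 [ 0.56822052 -0.18876961  0.16668154] [0.15350391 1.11382611 0.11784843]
```

View pics/end.png

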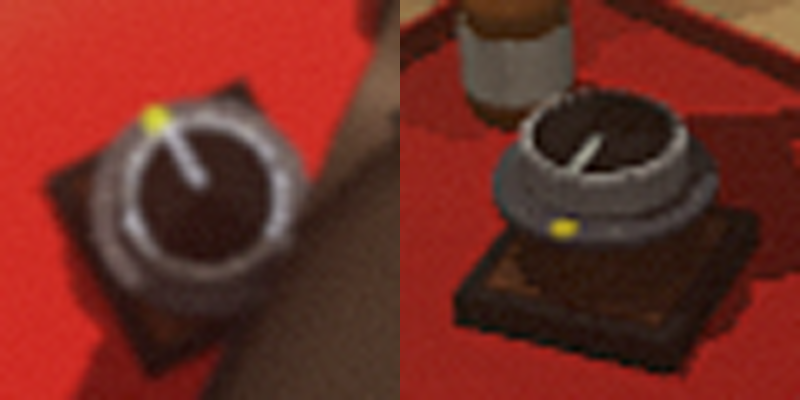

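Both halves show the line, end at (168,130), pointing straight at the yellow dot at (157,118). The grinder has not moved and the arm is clear.

```bash
python3 -c "
from bench import ctrl
print(ctrl.hand_in())"
```

```text
the job is handed in; nothing more can be done
None
```

The salt grinder's collar was turned one click counter-clockwise by fingertip friction, its white line now points at the yellow dot with the grinder still in its dock, and the job was handed in at about 12 s with the arm clear of everything.

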